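Shut the tagged air valve in the bench air box

TASK

The forming machine's compressed air has to be shut off before it is serviced. Without lifting or picking up anything, push the loose metal cover of the bench air box back by its upturned front lip until all three valve handles lie uncovered, then push the handle that has the round metal tag disc on its hub clockwise until it is fully shut, square across its pipe. Leave the cover pushed back, the other two handles as they are, and the things standing around undisturbed.

Things in the scene. Friction and masses are not known exactly. Their poses are not given: they have to be found in the camera images.
- airbox: fixed air box on the bench: grey housing 300 deep (its x) x 388 wide (its y) x 80 mm high; dark end panels rise to 88 mm and guide the cover. Origin: centre of its underside, on the bench. x points from its front (robot's side) to its back, z up. Three couplers stick out 34 mm from its front at 30 mm height; a gauge 138 mm high stands behind its back at y = -120 mm
- bay (a point): centre of the floor (8 mm above the bench) of the open-topped valve bay in the front of the box: bay 126 mm along the box's x (from -138 to -12 mm in the box's frame), 364 mm along y. In front of it a wall 12 mm thick, 80 mm high; behind it a flat closed deck at 80 mm height, ended by a stop 8 mm high at x = 146 mm
- cover_lip (a point): middle of the front face of the cover's upturned lip, 91 mm above the bench. The lip, along the middle 150 mm of the cover's front edge, is 3 mm thick and stands from 83 to 99 mm above the bench. In the box's frame the lip face is at x = -148 mm when closed and starts up to 15 mm farther back; all handles are uncovered once it is beyond x = -20 mm; at the rear stop it is at x = 4 mm
- cover_mid (a point): centre of the cover's plate, 71 mm behind the lip face, 81.5 mm above the bench. The cover is a loose aluminium plate 142 (box's x) x 377 x 3 mm, 0.35 to 0.6 kg, lying on the box's walls and deck between the end panels (1.5 mm play each side); pushed near its middle it slides along the box's x with 2 to 5 N. Axes as the box's
- hub_tag (a point): point on the upright turning axis of the tagged valve, 60 mm above the bench at its lever's mid-height. The tag is a round metal disc 40 mm across lying flat on the hub (top at 66 mm). The three valves stand at y = -120, -10 and 100 mm, x = -38 mm in the box's frame; which one has the tag changes. A pipe 17 mm thick runs forward from each, its top at 38.5 mm
- grip_tag (a point): middle of the tagged lever's black sleeve, 50 mm from its turning axis. The sleeve reaches from 26 to 72 mm from the axis, is 14 mm wide and stands 54 to 66 mm above the bench. Its x axis runs along the lever from free end to hub. All three levers are alike, stiff (about 4 N at mid-sleeve), and stay where they are left
- handle_tag (a joint): angle of the tagged lever: 0 = fully open, in line with its pipe, pointing to the box's front (its -x). It turns clockwise seen from above, towards the box's +y, to a stop at 1.57 = shut, square across the pipe, pointing along the box's +y. Starts between 0 and 0.3
- grip_p (a point): the middle of the sleeve of one of the two levers without a tag (leave alone)
- grip_q (a point): the middle of the sleeve of the other lever without a tag (leave alone)
- handle_p (a joint): angle of that first untagged lever, as for the tagged one; starts between 0 and 0.2
- handle_q (a joint): angle of that second untagged lever, as for the tagged one; starts between 0 and 0.2
- jaw_a_c (a point): centre of a loose plaster jaw model 64 x 60 x 38 mm beside the box (bystander)
- jaw_b_c (a point): centre of a second such plaster jaw model, standing in front of the box (bystander)
- foils_c (a point): centre of a loose stack of round forming foils, 125 mm across and 18 mm high, beside the box (bystander)
- jar_c (a point): centre of a loose glass jar with a black lid, 80 mm across and 105 mm high, beside the box (bystander)
- bowl_c (a point): centre of a loose rubber mixing bowl, 110 mm across and 55 mm high, beside the box (bystander)
- spatula_c (a point): a loose spatula 170 mm long lying flat in front of the box, this point 8 mm above the bench (bystander)
- brush_c (a point): a loose brush 160 mm long lying flat in front of the box, this point 8 mm above the bench (bystander)

How it is judged (in metres and radians):
On the way, in this order (a step that is already met when the one before it is completed fails the run):
1. the cover is pushed back so that all three valve handles are uncovered, with the tagged valve not yet shut (x of cover_lip in the frame of airbox above -0.03 m and value of joint handle_tag below 0.6 rad), for 0.1 s.
2. the tagged handle is pushed shut (value of joint handle_tag above 1.47 rad), for 0.1 s.
At the end, for the whole second after the job is handed in: the tagged handle stands within about 6 degrees of its shut stop; the cover lies flat on the box with its lip at least 118 mm behind the closed position; the other two levers have moved less than 12 mm (about 14 degrees); nothing else disturbed (x of cover_lip in the frame of airbox above -0.03 m and height (world z) of cover_mid between 0.077 and 0.086 m and angle between cover_mid's own z axis and vertical below 0.03 rad and value of joint handle_tag above 1.47 rad and distance of each of grip_p, grip_q from where it was at the start of the episode below 0.012 m); the robot touches nothing.
It fails at once if the cover is lifted or tipped off the box (height (world z) of cover_mid above 0.09 m or height (world z) of cover_mid below 0.075 m or angle between cover_mid's own z axis and vertical above 0.1 rad).
It fails at once if another valve handle is pushed round (distance of any of grip_p, grip_q from where it was at the start of the episode above 0.015 m).
It fails at once if a bystander is picked up, knocked over or pushed away (distance of any of jaw_a_c, jaw_b_c, foils_c, jar_c, bowl_c, spatula_c, brush_c from where it was at the start of the episode above 0.025 m).
It also fails if it takes over 48 s, if anything falls off the work surface, if the arm or the gripper's body presses on something with over 40 N, if the wrist force passes 120 N, or if a joint passes its speed limit or range.

ROBOT

A 6-joint arm with a two-finger parallel gripper is mounted at the origin on the work surface. World frame = base frame: x ahead of the robot, y to its left, z up, the work surface at z = 0. Lengths are in m, angles in degrees, forces in N, time in s.
With the tool pointing down it reaches from about 0.375 to 0.9 m from the base axis. Payload 3.1 kg.
Tool frame: the origin (TCP) lies midway between the tips of the shut fingers; the grasp point (between the pads) lies 19 mm behind it; z points along the fingers, y is the line along which they close (so a half turn about z gives the same grasp; the last joint's range is limited). The gripper opens to 87 mm and grips with 3 to 60 N. Pads are 19 mm wide; open, the fingers measure 117 mm over their backs; the gripper's body (75 mm by 190 mm) begins 51 mm behind the grasp point.
Start: joints at [-76.289, 30.224, 82.088, -0, 67.689, -10.227], TCP at [0.254, -0.571, 0.223] pointing down, gripper open.
Joint ranges: [-176.69, 176.69], [-43.24, 126.21], [12.49, 139.97], [-82, 262], [0, 151.66], [-163.58, 163.58]. Speed limits (degrees/s): [159.86, 159.86, 180, 180, 180, 180].

INTERFACE

Orientations are given as [roll, pitch, yaw] about the fixed x, y, z axes, in that order (R = Rz(yaw) Ry(pitch) Rx(roll)).
In Python, from bench import bot, move_gripper, vision, nets, telemetry gives the robot as it stands. The module is installed in compiled form; this text tells all that it offers. Calls block until the motion is done:
- bot.goto(position, orientation): joint-space move of the TCP to a pose.
- bot.line_to(position, orientation=None, feed=0.15, threshold=None): straight line of the TCP; orientation=None keeps the orientation; feed is the mean speed in m/s. With threshold (N) it stops when the force on the tool has changed by that much, and returns True; else False.
- bot.goto_joints(angles): joint-space move.
- move_gripper(opening): finger opening in m; the grip force is fixed at half the most; returns when the fingers have stopped.
- bot.hold(seconds).
- bot.ik(position, orientation): joint angles nearest the present ones, or None.
- vision.snapshot(name): name is "scene" or "top"; returns a dict with "frame" (480x640x3 uint8, red, green, blue), "fx", "fy", "cx", "cy" (pixels), "distortion" ([k1, k2, p1, p2, k3] as OpenCV has them; the pictures are not rectified), "R" (3x3) and "t" (3): a world point X has camera coordinates R X + t. Camera axes: x right, y down, z forward; pixel columns grow to the right and rows downward; lengths in m; the calibration is good to about 2 mm. A picture is of the moment at which its call begins. There is no depth.
A pose or a line that the arm cannot do raises bot.PlanningError and nothing moves.
- bot.sign_off(): hands the job in; it is judged then, once.
Trained networks look in a picture, given as the dict that the camera call returned (one of the last four; its "shot" number tells which), for a name from the list of things; names that differ only in an ending like _2 or _b are one class to them, and where a whole thing is asked for, a point or a joint stands for the part that bears it (a point fixed in the world has none). Each returns a list of dicts, best first, with "p" (0 to 1); they miss things now and then, are a little off and sometimes report something else, mostly with a low value. They report only what shows in the picture. A call takes as long as a camera call.
- nets.find_in(picture, target): "box" ([left, top, right, bottom] in pixels, round what is visible of it).
- nets.masks_of(picture, target): "mask" (480x640 bool, what is visible of it) and "box" ([left, top, right, bottom] in pixels, round what is visible of it).
Readings, each from a call of its own:
- telemetry.read_clock(): time.
- telemetry.read_joint_positions(): joint angles.
- telemetry.read_dq(): joint speeds.
- telemetry.read_joint_efforts(): joint torques, N m.
- telemetry.read_position(): TCP position.
- telemetry.read_orientation(): TCP orientation.
- telemetry.read_force(): force on the tool from outside, world axes, zero at the start.
- telemetry.read_torque(): the same for the moment, N m.
- telemetry.read_finger_gap(): finger opening in m.
- telemetry.read_grasp_force(): force on a finger pad.
Only numpy, scipy, OpenCV 4.12 (cv2) and the standard library are available. Lean on these libraries where they do the work, as an engineer would, in place of code of your own. Each camera call takes 0.05 s, during which the arm holds its last target. There are 200 camera calls.

## Working session

There is one attempt and no reset: what is moved stays moved. The work goes in short steps, each a Python script; the robot and the scene stay as the last script left them, time stands still between calls to the robot, and variables do not carry over. Pictures are saved under pics/ and viewed, at most 10 in all, crops included, and the job is handed in when it is done.

```bash
mkdir -p pics; cat > h.py <<'E'
import numpy as np, cv2
from bench import bot, move_gripper, vision, nets, telemetry
def K(s): return np.array([[s["fx"],0,s["cx"]],[0,s["fy"],s["cy"]],[0,0,1.]])
def pix2w(s,uv,z):
    n=cv2.undistortPoints(np.array(uv,float).reshape(-1,1,2),K(s),np.array(s["distortion"],float)).reshape(-1,2)
    R=np.array(s["R"]);t=np.array(s["t"]);C=-R.T@t
    d=np.c_[n,np.ones(len(n))]@R
    return C+d*((np.asarray(z)-C[2])/d[:,2])[:,None]
def w2pix(s,X):
    return cv2.projectPoints(np.array(X,float).reshape(-1,1,3),cv2.Rodrigues(np.array(s["R"],float))[0],np.array(s["t"],float),K(s),np.array(s["distortion"],float))[0].reshape(-1,2)
def save(s,n,crop=None,k=1):
    f=s["frame"][:,:,::-1]
    if crop: l,t,r,b=crop; f=f[t:b,l:r]
    cv2.imwrite(f"pics/{n}.png",cv2.resize(f,None,fx=k,fy=k,interpolation=cv2.INTER_CUBIC))
E
python3 - <<'E'
from h import *
for n in ("top","scene"):
    s=vision.snapshot(n); save(s,n+"0")
    print(n,"cam",-np.array(s["R"]).T@s["t"])
    for t in ["airbox","cover_mid","jaw_a_c","foils_c","jar_c","bowl_c","spatula_c","brush_c","hub_tag","grip_tag"]:
        print(t,[(np.round(d["box"]).astype(int).tolist(),round(d["p"],2)) for d in nets.find_in(s,t)[:3]])
E
```

```text
top cam [0.46390933 0.03031782 0.89183343]
airbox [([163, 75, 404, 312], 0.72)]
cover_mid [([185, 184, 398, 300], 0.73)]
jaw_a_c [([165, 74, 405, 315], 0.73), ([137, 271, 172, 302], 0.71), ([357, 295, 440, 325], 0.59)]
foils_c [([114, 196, 178, 261], 0.84)]
jar_c [([392, 126, 446, 180], 0.76)]
bowl_c [([426, 193, 481, 250], 0.59)]
spatula_c [([190, 325, 273, 358], 0.84), ([114, 197, 180, 259], 0.56)]
brush_c [([355, 295, 440, 326], 0.63), ([113, 198, 179, 258], 0.31)]
hub_tag []
grip_tag []
scene cam [ 1.03228317 -0.09204907  0.83638894]
airbox [([246, 172, 487, 378], 0.72)]
cover_mid [([251, 174, 439, 290], 0.97)]
jaw_a_c [([430, 186, 464, 215], 0.79), ([212, 194, 283, 231], 0.72)]
foils_c [([450, 212, 502, 260], 0.73)]
jar_c [([216, 300, 262, 359], 0.81)]
bowl_c [([178, 253, 227, 299], 0.67)]
spatula_c [([349, 163, 406, 186], 0.85), ([214, 299, 261, 358], 0.65)]
brush_c [([214, 195, 285, 229], 0.77)]
hub_tag [([248, 176, 441, 289], 0.19)]
grip_tag []
```

View pics/top0.png

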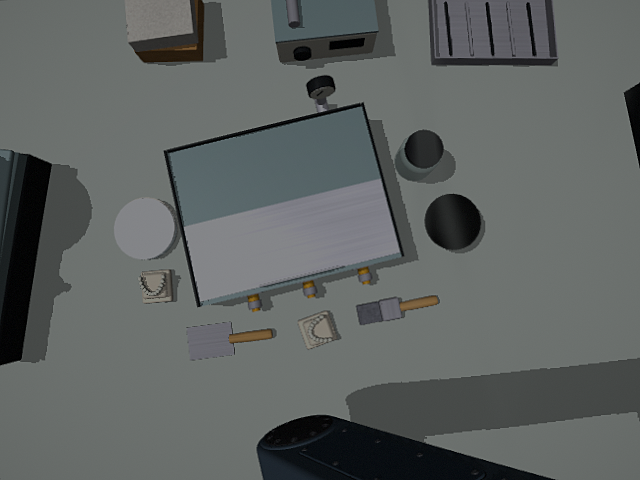

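View pics/scene0.png

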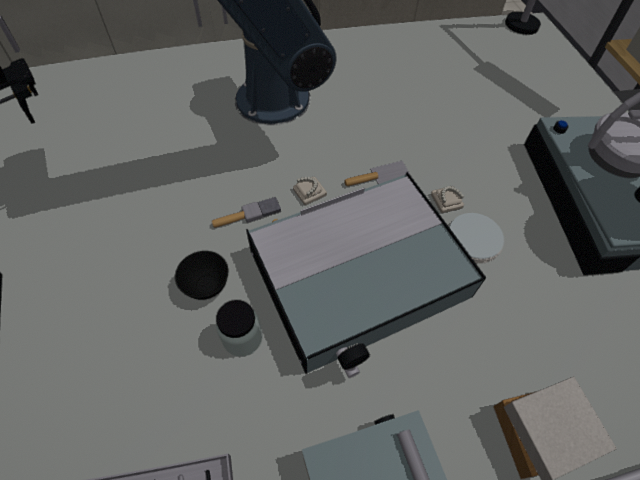

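The top view shows the box with panel corners near (165,151), (363,104), (403,256), (198,305). The cover is in front with its lip near (300,277), and jaw_b stands at (319,330) in front of the lip. In the scene view the corners are near (306,363), (484,278), (408,178), (249,232). Next I'll fit the box pose from both views.

```bash
cat > fit.py <<'E'
from h import *
from scipy.optimize import least_squares
s={n:vision.snapshot(n) for n in("top","scene")}
C=np.array([[.15,.194,.088],[.15,-.194,.088],[-.15,-.194,.088],[-.15,.194,.088]])
obs={"top":[(165,151),(363,104),(403,256),(198,305)],"scene":[(484,278),(306,363),(249,232),(408,178)]}
def T(p,X):
    c,n=np.cos(p[2]),np.sin(p[2]); X=np.atleast_2d(X)
    return np.c_[p[0]+c*X[:,0]-n*X[:,1],p[1]+n*X[:,0]+c*X[:,1],X[:,2]]
for ref in range(3):
    f=lambda p,k=s:np.concatenate([(w2pix(s[n],T(p,C))-obs[n]).ravel() for n in k])
    r=least_squares(f,[.55,.05,.2],loss="soft_l1"); p=r.x
    for n in s: # subpixel refinement of corners
        g=cv2.cvtColor(s[n]["frame"],cv2.COLOR_RGB2GRAY)
        if ref==0: print(n,np.round(f(p,[n]),1))
print("pose",p,np.degrees(p[2]))
np.save("pose.npy",p)
for n in s:
    print(n,least_squares(lambda q:f(q,[n]),p).x)
    im=s[n]["frame"][:,:,::-1].copy(); k=3; l,t=(150,80) if n=="top" else (240,160)
    im=cv2.resize(im[t:t+240 if n=="top" else t+210,l:l+260],None,fx=k,fy=k,interpolation=cv2.INTER_CUBIC)
    def draw(X,c):
        q=(w2pix(s[n],T(p,X))-[l,t]+.5)*k; cv2.polylines(im,[q.round().astype(int)],len(q)>2,c,1)
    draw(C,(0,255,0)); draw([[-.148,-.075,.099],[-.148,.075,.099]],(0,0,255)); draw([[-.006,-.188,.083],[-.006,.188,.083]],(255,0,255))
    for y in(-.12,-.01,.1): draw([[-.15,y,.03],[-.184,y,.03]],(255,255,0))
    im=im[:600,:800]; cv2.imwrite(f"pics/fit_{n}.png",im)
s0=s["top"]
print("lip-rear edge candidates",)
E
python3 fit.py; python3 - <<'E'
from h import *
E
```

```text
top [-2.1 -2.   0.  -3.4  1.  -1.4 -1.3  0.7]
scene [ 2.7  0.3 -1.  -1.8 -3.9 -1.6 -0.8 -5.9]
pose [0.60581357 0.10048568 0.23039867] 13.200871214699285
top [0.60308538 0.0993817  0.22599816]
scene [0.60972455 0.10100805 0.22912561]
lip-rear edge candidates
```

View pics/fit_top.png

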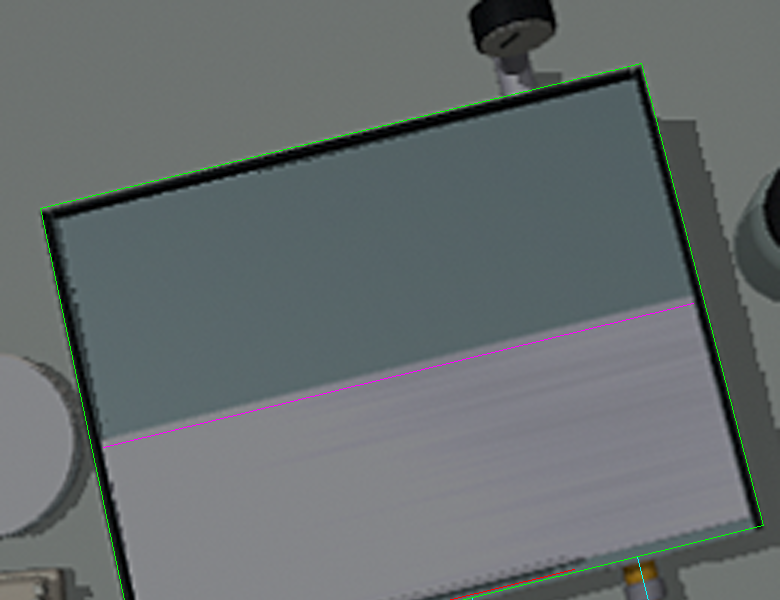

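View pics/fit_scene.png

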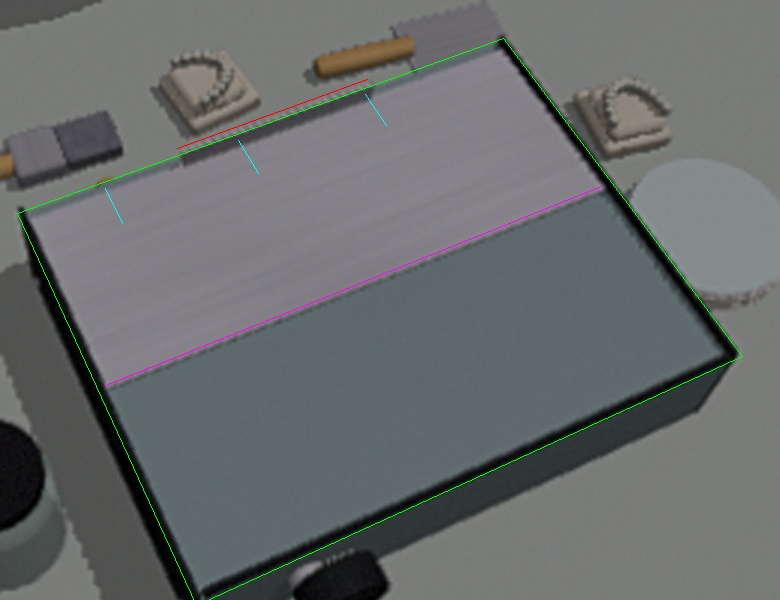

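The fit is within about 2 mm. The cover sits roughly 3 mm back of closed, so the lip is near x = -0.145. I'll start the cover push now.

```bash
cat >> h.py <<'E'
import os
P=np.load("pose.npy") if os.path.exists("pose.npy") else None
def W(x,y,z):
    c,n=np.cos(P[2]),np.sin(P[2]); return [P[0]+c*x-n*y,P[1]+n*x+c*y,z]
def B(p):
    c,n=np.cos(P[2]),np.sin(P[2]); d=np.array(p[:2])-P[:2]; return np.array([c*d[0]+n*d[1],-n*d[0]+c*d[1],p[2]])
TB=np.degrees(P[2]) if P is not None else 0
E
python3 - <<'E'
from h import *
print(telemetry.read_clock(),telemetry.read_orientation())
for y in (TB,TB+90,TB-90,TB+180): print(y,bot.ik(W(-.19,0,.16),[180,0,y]))
move_gripper(0.0)
o=[180,0,TB]
bot.goto(W(-.19,0,.2),o); bot.line_to(W(-.19,0,.088),feed=.1)
c=bot.line_to(W(-.13,0,.088),feed=.02,threshold=1.5)
print(c,B(telemetry.read_position()),telemetry.read_force(),telemetry.read_clock())
E
```

```text
1.2 [ 1.79999219e+02 -6.84237791e-04  2.39363983e+01]
13.200871214699285 [-7.42484232e+00  2.11822239e+01  1.13630279e+02 -2.54444375e-14
  4.51874971e+01  6.93742865e+01]
103.20087121469929 [-7.42484232e+00  2.11822239e+01  1.13630279e+02 -2.54444375e-14
  4.51874971e+01 -2.06257135e+01]
-76.79912878530071 [-7.42484232e+00  2.11822239e+01  1.13630279e+02 -2.54444375e-14
  4.51874971e+01  1.59374286e+02]
193.20087121469928 [  -7.42484232   21.18222386  113.63027907    0.           45.18749706
 -110.62571354]
True [-0.15509227  0.00016471  0.08768605] [ 0.0996081  -0.23491212  0.10300827] 8.05
```

```bash
python3 - <<'E'
from h import *
c=bot.line_to(W(-.016,0,.088),feed=.05,threshold=15)
print(c,B(telemetry.read_position()),telemetry.read_force())
bot.line_to(W(-.05,0,.088),feed=.1); bot.line_to(W(-.08,0,.2),feed=.2)
j=telemetry.read_joint_positions(); j[0]-=45; bot.goto_joints(j)
s=vision.snapshot("top"); save(s,"bay",(160,170,430,370),2.9)
for t in("hub_tag","grip_tag","grip_p","handle_tag"): print(t,[(np.round(d["box"]).tolist(),round(d["p"],2)) for d in nets.find_in(s,t)[:4]])
for y in(-.12,-.01,.1): print(y,w2pix(s,[W(-.038,y,.06),W(-.088,y,.06)]).round().tolist())
print(telemetry.read_clock())
E
```

```text
False [-1.60667760e-02 -3.84513626e-06  8.80435459e-02] [-2.48921521 -0.03776083 -1.58037528]
hub_tag [([282.0, 214.0, 311.0, 277.0], 0.69)]
grip_tag [([280.0, 212.0, 303.0, 256.0], 0.7)]
grip_p [([234.0, 229.0, 246.0, 275.0], 0.78), ([346.0, 202.0, 362.0, 242.0], 0.53)]
handle_tag [([283.0, 213.0, 307.0, 260.0], 0.97)]
-0.12 [[349.0, 208.0], [355.0, 233.0]]
-0.01 [[292.0, 221.0], [299.0, 247.0]]
0.1 [[236.0, 235.0], [242.0, 261.0]]
13.9833
```

View pics/bay.png

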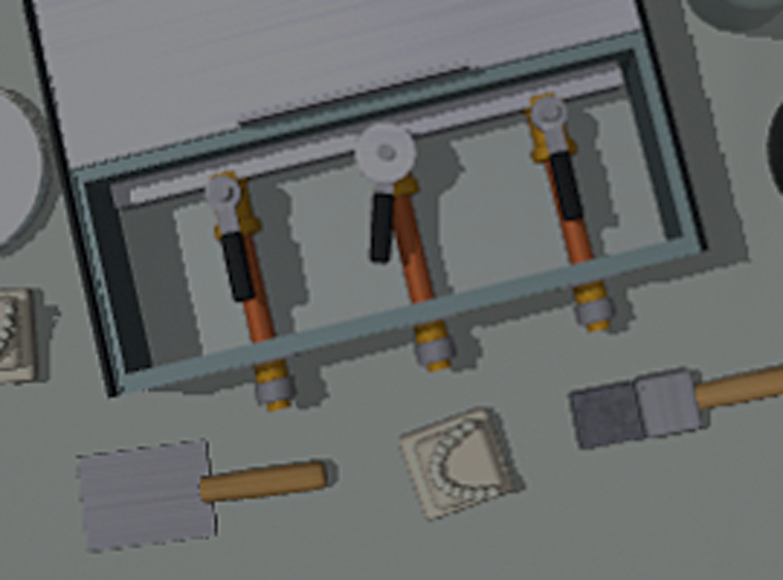

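The cover is fully back and the bay is open. The tagged valve is the middle one, with its hub at crop (386,152) and lever tip at (381,262), about 0.3 rad open. Now I'll push it shut along its arc.

```bash
python3 - <<'E'
from h import *
def pose(th,z,r=.05,off=.0165):
    d=np.array([-np.cos(th),np.sin(th)]);t=np.array([np.sin(th),np.cos(th)])
    q=np.array([-.038,-.01])+r*d-off*t
    return W(q[0],q[1],z),[180,0,TB+90-np.degrees(th)]
bot.goto(*pose(0,.2)); bot.line_to(*pose(0,.10),feed=.15)
c=bot.line_to(*pose(0,.052),feed=.06,threshold=8); print("down",c,telemetry.read_position())
if not c:
    for th in np.arange(.15,1.51,.15):
        c=bot.line_to(*pose(th,.052),feed=.05,threshold=25)
        print(round(th,2),c,telemetry.read_force().round(1) if hasattr(telemetry.read_force(),'round') else telemetry.read_force())
        if c: break
    else:
        c=bot.line_to(*pose(1.57,.052),feed=.03,threshold=25)
        if not c: c=bot.line_to(*pose(1.57,.052,off=.0105),feed=.015,threshold=12)
        print("end",c,B(telemetry.read_position()),telemetry.read_force())
print(telemetry.read_clock())
s=vision.snapshot("top"); save(s,"push",(160,170,430,370),2.9)
E
```

```text
down False [0.52642611 0.05458764 0.05210046]
0.15 False [0.4 0.1 0.1]
0.3 False [-0.1 -0.5  0.9]
0.45 False [ 1.2 -4.   1.5]
0.6 False [ 1.3 -1.4 -0.2]
0.75 False [ 0.6 -3.4  1.3]
0.9 False [-0.2 -3.   1.2]
1.05 False [-0.7 -2.8 -0.2]
1.2 False [-0.7 -3.8 -0.4]
1.35 False [-1.4 -2.9 -0.8]
1.5 False [-2.4 -4.1  0.1]
end True [-0.05945688  0.04012889  0.05102259] [0.41983812 0.47841418 0.25790493]
20.9083
```

View pics/push.png

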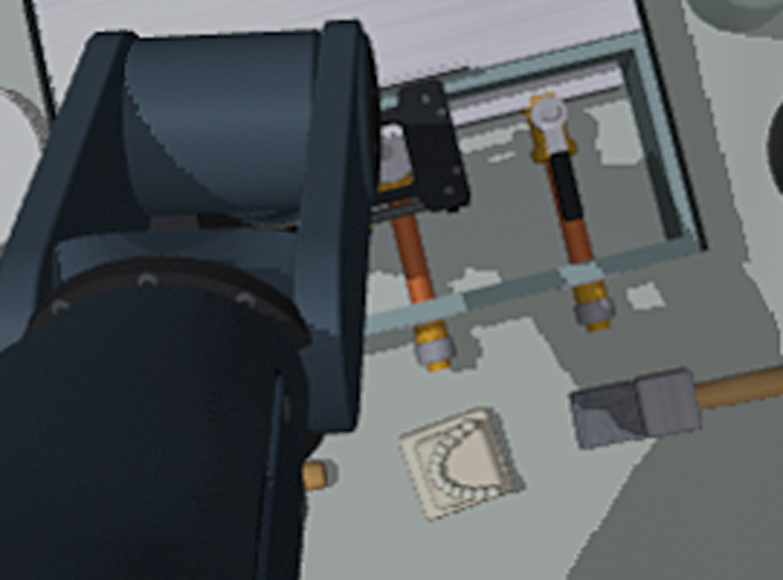

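```bash
python3 - <<'E'
from h import *
q=B(telemetry.read_position())
bot.line_to(W(q[0]-.02,q[1],.052),feed=.08); bot.line_to(W(q[0]-.02,q[1],.2),feed=.2)
j=telemetry.read_joint_positions(); j[0]-=45; bot.goto_joints(j)
s=vision.snapshot("top"); save(s,"shut",(160,170,430,370),2.9)
for t in("hub_tag","grip_tag"):
  for d in nets.masks_of(s,t)[:1]:
    print(t,d["box"],d["p"]); ys,xs=np.nonzero(d["mask"]); g=s["frame"][ys,xs].max(1)
    k=g<60; X=pix2w(s,np.c_[xs[k],ys[k]],.066); b=np.array([B(x) for x in X]) if len(X) else None
    if b is not None:
        v=np.linalg.svd(b[:,:2]-b[:,:2].mean(0))[2][0]; print(len(b),b.mean(0),v,np.degrees(np.arctan2(v[0],v[1])))
print(telemetry.read_clock())
E
```

```text
hub_tag [256.4, 211.2, 312.4, 276.6] 0.83
159 [-0.04203892  0.03719056  0.066     ] [0.13733522 0.99052463] 7.893676120724449
grip_tag [256.5, 210.9, 301.6, 235.6] 0.56
165 [-0.04115354  0.03825411  0.066     ] [0.00393762 0.99999225] 0.22560963021569583
23.8917
```

View pics/shut.png

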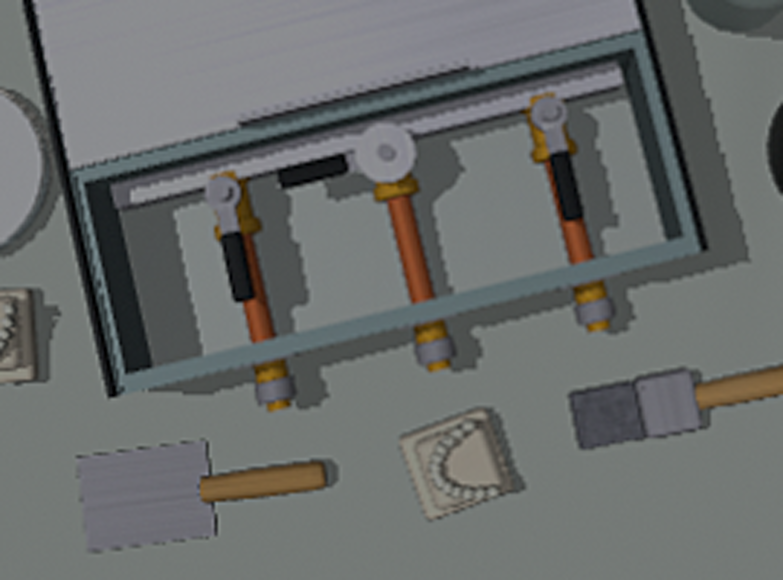

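The lever now lies nearly square: its sleeve runs from crop (280,181) to (346,163), a slope of about 15° against 13.7° for the box. The neighbouring levers and the cover are unchanged. I'll do one firmer straight push to make sure it's on the stop, then check the angle.

```bash
python3 - <<'E'
from h import *
o=[180,0,TB]
bot.goto(W(-.08,.04,.15),o); bot.line_to(W(-.08,.04,.052),feed=.12)
c=bot.line_to(W(-.045,.04,.052),feed=.02,threshold=25)
print(c,B(telemetry.read_position()),telemetry.read_force())
bot.line_to(W(-.08,.04,.052),feed=.1); bot.line_to(W(-.08,.04,.2),feed=.2)
j=telemetry.read_joint_positions(); j[0]-=45; bot.goto_joints(j)
s=vision.snapshot("top"); save(s,"shut2",(230,200,330,250),8)
g=s["frame"].max(2)[215:245,250:285]; ys,xs=np.nonzero(g<45)
b=np.array([B(x) for x in pix2w(s,np.c_[xs+250,ys+215],.066)])
b=b[np.hypot(*(b[:,:2]-[-.038,.04]).T)<.035]
v=np.linalg.svd(b[:,:2]-b[:,:2].mean(0))[2][0];v*=np.sign(v[1]); print(len(b),b.mean(0),90+np.degrees(v[0]/v[1]))
print(telemetry.read_clock())
E
```

```text
True [-0.05950098  0.04054805  0.05099097] [-0.42596638  0.16952854 -0.21735392]
196 [-0.03657507  0.04072363  0.066     ] 113.29583982164165
30.6333
```

View pics/shut2.png

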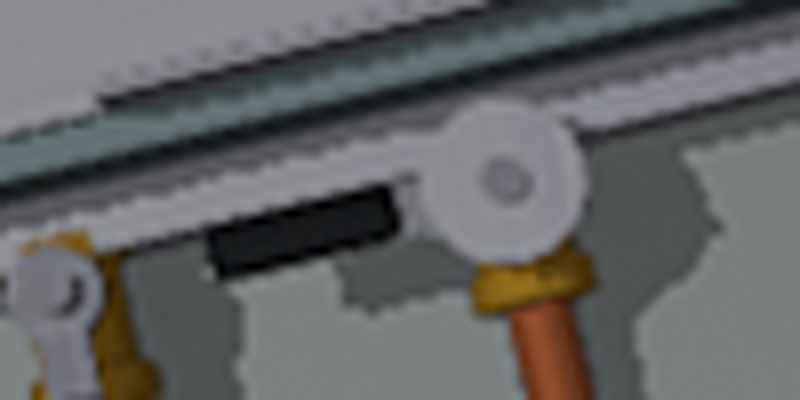

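The firmer push stopped at the same place (x = -0.0595) at 25 N as it did at 12 N, so the lever is on its hard stop. The sleeve edges, (208,235) to (385,188) and (222,278) to (400,235), are parallel to the rail. The arm is clear of everything, so I'm handing in.

```bash
python3 -c "
from h import *
print(bot.sign_off())"
```

```text
the job is handed in; nothing more can be done
None
```

I pushed the cover back until all three handles were uncovered and turned the tagged middle valve clockwise onto its shut stop. The pictures show the other two levers and the things in front of the box in place, and the job is handed in; no verdict was reported.

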